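Bring out the dish tray of the twin readers

TASK

Only one of the two dish readers may have its tray out at a time. First push the empty tray, which was left partly out, fully home; then hook a fingertip behind the lip of the tray that holds the petri dish and draw it all the way out to its stop. Pinch and lift nothing, do not touch the dish, and leave the other things where they stand.

Things in the scene. Friction and masses are not known exactly. Their poses are not given: they have to be found in the camera images.
- reader_loaded: low grey bench reader fixed to the worktop, 130 mm deep (its x), 136 wide (its y), 58 high, with a clear window in its top; origin at the centre of its underside, z up. Its front is its -x face, 65 mm from the origin; it looks to the robot's right (world -y, up to 0.25 rad off). The petri dish is in this one, seen through the window; the two readers may stand swapped.
- reader_empty: low grey bench reader fixed to the worktop, 130 mm deep (its x), 136 wide (its y), 58 high, with a clear window in its top; origin at the centre of its underside, z up. Its front is its -x face, 65 mm from the origin; it looks to the robot's right (world -y, up to 0.25 rad off). This one has no dish.
- tray_loaded (a joint): slide of the loaded reader's aluminium tray, in m: 0 = home, 0.110 = fully out at its end stop; it grows as the tray moves along the reader's -x. Sliding friction about 2 N, no spring: it stays where it is left. It starts home with the dish on it.
- lip_top_loaded (a point): on the loaded tray, moves with it: middle of the top edge of the INNER face (towards the reader) of its upturned front lip, 48 mm above the worktop. The lip rises 26 mm from the tray floor (22 mm above the worktop) and is 8 mm thick with its grey cover. With the tray home, 50 mm of open tray floor, 106 mm wide, lie between lip and reader front: room for a finger.
- tray_empty (a joint): slide of the empty reader's aluminium tray, in m: 0 = home, 0.110 = fully out at its end stop; it grows as the tray moves along the reader's -x. Sliding friction about 2 N, no spring: it stays where it is left. It starts 45 to 85 mm out with nothing on it.
- lip_top_empty (a point): on the empty tray, moves with it: middle of the top edge of the INNER face (towards the reader) of its upturned front lip, 48 mm above the worktop. The lip rises 26 mm from the tray floor (22 mm above the worktop) and is 8 mm thick with its grey cover. With the tray home, 50 mm of open tray floor, 106 mm wide, lie between lip and reader front: room for a finger.
- seat_loaded (a point): on the loaded tray, moves with it: centre of the dish seat, on the tray floor, 115 mm behind the inner face of the lip
- petri_dish: closed plastic petri dish with a pinkish filling, 92 mm across, 15 mm high, loose in the seat of the loaded tray between two low ribs; origin at the centre of its underside, z up
- rubber_stopper: black rubber stopper, 32 mm across, 28 mm high, loose on the worktop; bystander; origin under its centre
- salt_vial: glass vial with a white cap, 51 mm across, 97 mm high, loose on the worktop; bystander; origin under its centre
- flask: conical glass flask, 104 mm across, 176 mm high, loose on the worktop; bystander; origin under its centre

How it is judged:
By the outcome, as a careful person would: the job done as asked, in the order asked, and still so for the second after the job is handed in, with the robot touching nothing.
It also fails if it takes over 50 s, if anything falls off the work surface, if the arm or the gripper's body presses on something with over 40 N, if the wrist force passes 120 N, or if a joint passes its speed limit or range.

ROBOT

A 7-joint arm with a two-finger parallel gripper is mounted at the origin on a cart in front of the work surface, level with it; the furniture and walls round the work are solid. World frame = base frame: x ahead of the robot, y to its left, z up, the work surface at z = 0. Lengths are in m, angles in rad, forces in N, time in s.
With the tool pointing down it reaches from about 0.425 to 0.875 m from the base axis. Payload 9.9 kg.
Tool frame: the origin (TCP) lies midway between the tips of the shut fingers; the grasp point (between the pads) lies 19 mm behind it; z points along the fingers, y is the line along which they close (so a half turn about z gives the same grasp; the last joint's range is limited). The gripper opens to 85 mm and grips with 20 to 120 N. Pads are 22 mm wide; open, the fingers measure 114 mm over their backs; the gripper's body (76 mm by 85 mm) begins 54 mm behind the grasp point. The pads swing forward as they close: fully open they stand 13 mm farther back than shut.
Start: joints at [-1.355, 0.576, 0.025, 1.437, -0.015, 1.129, -0.057], TCP at [0.199, 0.645, 0.197] pointing down, gripper open.
Joint ranges: [-2.76, 2.76], [-0.34, 2.15], [-1.52, 1.57], [0.19, 2.46], [-1.09, 4.23], [0.17, 1.99], [-2.82, 2.82]. Speed limits (rad/s): [2.22, 2.22, 3.01, 3.01, 3.14, 3.14, 3.14].

INTERFACE

Orientations are given as a rotation vector (axis times angle).
In Python, from workcell import manip, cams, workorder gives the robot as it stands. The module is installed in compiled form; this text tells all that it offers.
- The arm moves only by the tool step_arm, never from a script. Its argument "plan" is a list of rows, each a list of 6 numbers: the shift along the tool's x, y, z in m, then the turn, a rotation vector about the tool's x, y, z in rad. A call has 1 to 8 rows; each row is the pose to reach, as a shift and turn from the pose commanded when the call began, along the tool's axes at that moment; what a row does not reach only later rows make up. A row lasts 1/12 s, in which the tool goes at most 41.7 mm and 7.16 degrees, less where a joint would pass 70% of its speed; a pose out of reach is approached as far as the arm can. A call with a gripper value outside its range is refused whole. "jaw" is the gripper command: -1 is shut, 1 is fully open, values between are in proportion, set as the call begins (left out, the last holds). The fingers move at their own pace and stop on an object; "force" is the grip in N (left out, the last holds). Time passes only in rows, so rows that repeat a pose let the fingers close. It gives the time, the measured TCP pose, the force, the opening and the grip force at its end, in the units of the state.
- manip.read_state(): the state, without advancing time (a new reading comes with each control period).
- cams.camera(name): name is "scene" or "top" or "wrist"; returns the picture (384x512x3 uint8, red, green, blue); there is no depth.
- cams.camera_params(name): a dict with "fov_y" (degrees; the focal length in pixels is half the picture's height over the tangent of half this angle, whatever the lens; pixels are square), "cx", "cy" (the principal point, pixels), "k1" (the pictures are not rectified: a ray, as slopes to the right and down, at radius r is drawn at 1 + k1 r^2 times it, then the intrinsics apply), "world_from_camera" (4x4, takes a point from camera to world coordinates); the wrist camera has in their place "T_tool_cam" (4x4, takes a point from camera to tool coordinates, whose origin is the TCP and whose axes are the flange's). Camera axes: x right, y down, z forward; pixel columns grow to the right and rows downward; lengths in m; the calibration is good to about 2 mm. A picture is of the moment at which its call begins: read the wrist's pose just before it. camera_params takes no time and is no camera call.
- workorder.job_done(): hands the job in; it is judged then, once.
The state is a dict: "time_s": time; "qpos": joint angles; "dq": joint speeds; "effort": joint torques, N m; "eef_pos": TCP position; "tool_rot": TCP orientation; "ft_force": force on the tool from outside, world axes, zero at the start; "ft_torque": the same for the moment, N m; "opening": opening from 0.0 (shut) to 1.0 (fully open); "grip_force": force on a finger pad.
Only numpy, scipy, OpenCV 4.12 (cv2) and the standard library are available. Lean on these libraries where they do the work, as an engineer would, in place of code of your own. Each camera call takes 0.05 s, during which the arm holds its last target. There are 200 camera calls.

## Working session

There is one attempt and no reset: what is moved stays moved. The work goes in short steps, Python scripts to look and compute and a tool call to move; the robot and the scene stay as the last step left them, time stands still between calls to the robot, and variables do not carry over. Pictures are saved under pics/ and viewed, at most 10 in all, crops included, and the job is handed in when it is done.

Besides the shell and the picture viewer there is one more tool, called after ">>>" in YAML: its name, and indented under it one key for each argument. step_arm: Moves the arm, as the interface text tells. Its arguments: {"type":"object","properties":{"plan":{"type":"array","items":{"type":"array","items":{"type":"number"}}},"jaw":{"type":"number"},"force":{"type":"number"}},"required":["plan"]}

```bash
mkdir -p pics; cat > h.py <<'E'
import numpy as np, cv2
from scipy.spatial.transform import Rotation as R
from workcell import manip, cams, workorder
def K(p):
    f=192/np.tan(np.radians(p['fov_y'])/2); return np.array([[f,0,p['cx']],[0,f,p['cy']],[0,0,1]])
def ray(name,uv,T=None):
    p=cams.camera_params(name); T=np.array(p['world_from_camera']) if T is None else T
    n=cv2.undistortPoints(np.array(uv,float).reshape(-1,1,2),K(p),np.array([p['k1'],0,0,0,0])).reshape(-1,2)
    d=np.c_[n,np.ones(len(n))]@T[:3,:3].T
    return T[:3,3],d
def onz(name,uv,z,T=None):
    o,d=ray(name,uv,T); return o+d*((z-o[2])/d[:,2])[:,None]
def proj(name,P):
    p=cams.camera_params(name);T=np.linalg.inv(np.array(p['world_from_camera']))
    c=np.atleast_2d(P)@T[:3,:3].T+T[:3,3]; n=c[:,:2]/c[:,2:]; n=n*(1+p['k1']*(n**2).sum(1))[:,None]
    k=K(p); return n*k[0,0]+k[:2,2]
E
python3 - <<'E'
from h import *
s=manip.read_state(); print(s)
for n in('scene','top'):
    i=cams.camera(n); cv2.imwrite(f'pics/{n}0.png',i[...,::-1]); p=cams.camera_params(n); print(n,p)
a=cv2.imread('pics/scene0.png');b=cv2.imread('pics/top0.png')
cv2.imwrite('pics/t0big.png',cv2.resize(b,(800,600),interpolation=cv2.INTER_CUBIC))
E
```

```text
{'time_s': 0.0, 'qpos': array([-1.35478891,  0.57649611,  0.02480839,  1.43788872, -0.01502114,
        1.12901609, -0.0565028 ]), 'dq': array([ 8.83922158e-04, -2.28010240e-04,  1.47420671e-03,  4.92640870e-05,
        2.72172343e-04, -6.00552710e-04, -3.03345150e-04]), 'effort': array([ 8.90229603e-04, -7.65769243e+01,  2.25102112e+00, -2.85955346e+01,
        1.54617982e-02,  1.32085357e-02,  3.17252034e-05]), 'eef_pos': array([0.19917185, 0.64441733, 0.19577291]), 'tool_rot': array([-4.69063463e-01, -3.10617679e+00,  2.53319588e-03]), 'ft_force': array([-0.22685031, -0.22968527,  0.55365112]), 'ft_torque': array([ 0.01924512, -0.00298182,  0.01600015]), 'grip_force': 0.0, 'opening': 0.9943891415083486}
scene {'fov_y': 54.05995162204031, 'cx': 251.65314384070552, 'cy': 195.43748083051906, 'k1': 0.006558176035374911, 'world_from_camera': array([[ 0.47163908, -0.35387625,  0.80766836, -0.37270669],
       [-0.88175862, -0.1972005 ,  0.42850168, -0.64527289],
       [ 0.00763604, -0.91426668, -0.4050409 ,  0.52782191],
       [ 0.        ,  0.        ,  0.        ,  1.        ]])}
top {'fov_y': 53.89245647960442, 'cx': 256.25762464631566, 'cy': 189.09205765039573, 'k1': -0.06114485221843009, 'world_from_camera': array([[-0.01330158, -0.98274239,  0.18450055,  0.30877606],
       [-0.99989382,  0.01417114,  0.0033952 , -0.16840368],
       [-0.00595119, -0.1844358 , -0.98282655,  1.37570184],
       [ 0.        ,  0.        ,  0.        ,  1.        ]])}
```

View pics/t0big.png

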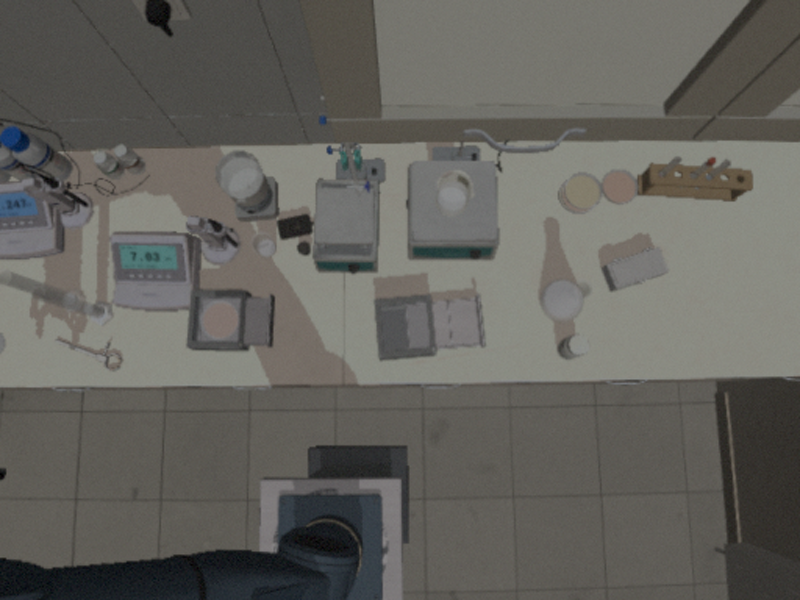

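View pics/scene0.png

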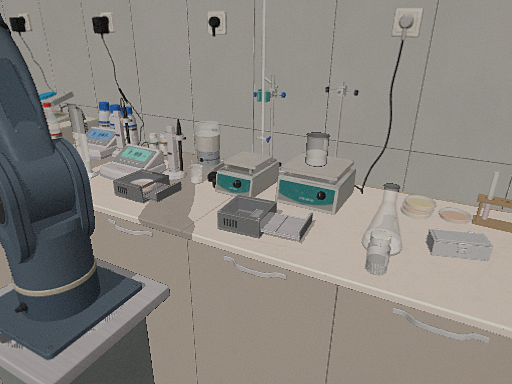

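The top view (enlarged 800x600) shows the loaded reader (pink dish) at about (218,320) with its lip near (271,322). The empty reader is at about (405,327) with its tray out to a lip near (480,320). The flask (563,300) and vial (575,346) stand well to the right. I'll crop this for the corners.

```bash
python3 - <<'E'
from h import *
b=cv2.imread('pics/top0.png')
c=b[175:235,115:315]; cv2.imwrite('pics/c0.png',cv2.resize(c,(800,240),interpolation=cv2.INTER_CUBIC))
k=800/512
for n,uv,z in[('E reader top corners',[(375,297),(431,296),(436,354),(380,358)],.058),('L',[(191,291),(243,291),(243,348),(188,348)],.058),('Elip',[(476,283),(484,345)],.048),('Llip',[(272,295),(272,348)],.048)]:
    print(n,onz('top',np.array(uv)/k,z).round(3).tolist())
E
```

```text
E reader top corners [[0.553, -0.106, 0.058], [0.554, -0.233, 0.058], [0.422, -0.242, 0.058], [0.415, -0.116, 0.058]]
L [[0.573, 0.317, 0.058], [0.572, 0.196, 0.058], [0.441, 0.192, 0.058], [0.442, 0.317, 0.058]]
Elip [[0.585, -0.338, 0.048], [0.442, -0.351, 0.048]]
Llip [[0.563, 0.131, 0.048], [0.441, 0.128, 0.048]]
```

View pics/c0.png

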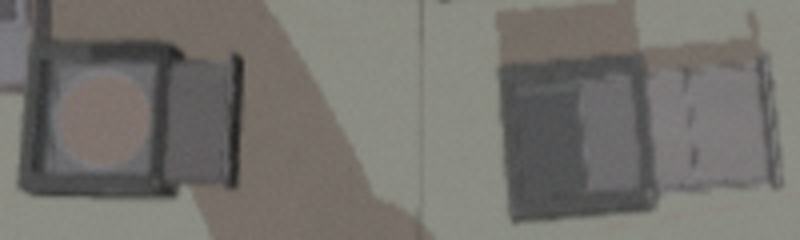

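The crop (4x, offset 115,175) shows both trays. The empty reader's front edge runs (638,55)-(655,208) and its lip (765,58)-(780,188). The loaded reader's front edge is near column 178, and its dark lip runs (238,55)-(234,187).

```bash
python3 - <<'E'
from h import *
f=lambda uv,z:onz('top',np.array(uv)/4+[115,175],z)[:,:2]
E=f([(502,62),(638,55),(655,208),(515,218)],.058); L=f([(32,46),(178,46),(178,192),(24,192)],.058)
for n,P,l in(('E',E,f([(763,57),(776,188)],.048)),('L',L,f([(237,55),(233,187)],.048))):
    fx=P[1]-P[2]; print(n,P.round(3).tolist(),'c',P.mean(0).round(3),'sides',[round(float(np.linalg.norm(P[i]-P[i-1])),3) for i in range(4)])
    a=P[0]+P[3]-P[1]-P[2]; w=P[1]+P[0]-P[2]-P[3]
    print(' yaw from depth dir vs +y',np.arctan2(-a[0],a[1]).round(3),'from width',np.arctan2(w[1],w[0]).round(3),'lip',l.round(3).tolist(), np.arctan2(*(l[0]-l[1])[::-1]).round(3), 'mid',l.mean(0).round(4))
s=manip.read_state();print(R.from_rotvec(s['tool_rot']).as_matrix().round(3)); print(cams.camera_params('wrist'))
E
```

```text
E [[0.552, -0.108], [0.556, -0.229], [0.421, -0.24], [0.414, -0.118]] c [ 0.486 -0.174] sides [0.139, 0.121, 0.136, 0.122]
 yaw from depth dir vs +y 0.048 from width 0.081 lip [[0.555, -0.341], [0.437, -0.348]] 0.061 mid [ 0.4962 -0.3444]
L [[0.573, 0.314], [0.571, 0.182], [0.44, 0.178], [0.441, 0.315]] c [0.506 0.247] sides [0.131, 0.133, 0.131, 0.137]
 yaw from depth dir vs +y -0.013 from width 0.014 lip [[0.564, 0.131], [0.445, 0.131]] -0.004 mid [0.5041 0.131 ]
[[-0.955  0.295 -0.   ]
 [ 0.295  0.955 -0.001]
 [-0.    -0.001 -1.   ]]
{'fov_y': 65.95687730512971, 'cx': 253.15075204808377, 'cy': 194.1961084096912, 'k1': 0.025293095030048975, 'T_tool_cam': array([[ 4.28330780e-04, -9.48089032e-01, -3.18004724e-01,
         8.25160205e-02],
       [ 9.99999504e-01,  1.20166334e-04,  9.88671428e-04,
        -1.66996797e-04],
       [-8.99135075e-04, -3.18004989e-01,  9.48088613e-01,
        -1.77819436e-01],
       [ 0.00000000e+00,  0.00000000e+00,  0.00000000e+00,
         1.00000000e+00]])}
```

```bash
cat >> h.py <<'E'
def row(p,psi,R0=None,p0=None):
    if R0 is None:
        s=manip.read_state(); R0=R.from_rotvec(s['tool_rot']); p0=s['eef_pos']
    c,q=np.cos(psi),np.sin(psi); Rt=R.from_matrix(np.array([[c,q,0],[q,-c,0],[0,0,-1.]]))
    r=np.r_[R0.inv().apply(np.array(p)-p0),(R0.inv()*Rt).as_rotvec()]; return r.round(4).tolist(),Rt,np.array(p)
E
python3 - <<'E'
from h import *
print('flask base/vial', onz('scene',[(382,243),(377,265)],.01).round(3).tolist(), onz('top',[(360,192)],.09).round(3), onz('top',[(367,219)],.097).round(3))
a=None;b=None
for p,d in(((.48,.40,.23),135),((.5,.1,.23),105),((.5,-.2,.23),94),((.5,-.39,.2),94)):
    r,a,b=row(p,np.radians(d),a,b);print(r)
E
```

```text
flask base/vial [[0.553, -0.547, 0.01], [0.442, -0.556, 0.01]] [[ 0.535 -0.524  0.09 ]] [[ 0.44  -0.54   0.097]]
[-0.3405, -0.1507, -0.0339, -0.0015, 0.0004, 0.4856]
[-0.2263, -0.198, 0.0, 0.0, 0.0, 0.5236]
[-0.2898, -0.0776, 0.0, 0.0, 0.0, 0.192]
[-0.1895, -0.0133, 0.03, 0.0, 0.0, 0.0]
```

>>> step_arm:
  plan:
    - [-0.05,-0.02,-0.034,0,0,0.08]
    - [-0.34,-0.15,-0.034,0,0,0.486]
    - [-0.34,-0.15,-0.034,0,0,0.486]
    - [-0.34,-0.15,-0.034,0,0,0.486]
    - [-0.34,-0.15,-0.034,0,0,0.486]
    - [-0.34,-0.15,-0.034,0,0,0.486]
    - [-0.34,-0.15,-0.034,0,0,0.486]
    - [-0.34,-0.15,-0.034,0,0,0.486]
  jaw: -1

```text
time_s: 0.77
eef_pos: [0.4471, 0.4291, 0.2289]
tool_rot: [-1.202, -2.902, 0.001]
ft_force: [0.5, 0.8, -0.2]
opening: 0.002
grip_force: 0.0
```

```bash
python3 - <<'E'
from h import *
a=None;b=None
for p,d in(((.5,.15,.23),105),((.5,-.13,.23),94),((.5,-.39,.2),94)):
    r,a,b=row(p,np.radians(d),a,b);print(r)
E
```

```text
[-0.2348, -0.1599, -0.001, -0.0005, 0.0002, 0.5235]
[-0.2705, -0.0725, 0.0, 0.0, 0.0, 0.192]
[-0.2594, -0.0181, 0.03, 0.0, 0.0, 0.0]
```

>>> step_arm:
  plan:
    - [-0.235,-0.16,0,0,0,0.52]
    - [-0.235,-0.16,0,0,0,0.52]
    - [-0.235,-0.16,0,0,0,0.52]
    - [-0.235,-0.16,0,0,0,0.52]
    - [-0.235,-0.16,0,0,0,0.52]
    - [-0.235,-0.16,0,0,0,0.52]
    - [-0.235,-0.16,0,0,0,0.52]
    - [-0.235,-0.16,0,0,0,0.52]

```text
time_s: 1.43
eef_pos: [0.5001, 0.143, 0.2295]
tool_rot: [1.919, 2.484, -0.003]
ft_force: [0.7, -0.5, -0.1]
opening: 0.002
grip_force: 0.0
```

>>> step_arm:
  plan:
    - [-0.27,-0.072,0,0,0,0.19]
    - [-0.27,-0.072,0,0,0,0.19]
    - [-0.27,-0.072,0,0,0,0.19]
    - [-0.27,-0.072,0,0,0,0.19]
    - [-0.27,-0.072,0,0,0,0.19]
    - [-0.27,-0.072,0,0,0,0.19]
    - [-0.27,-0.072,0,0,0,0.19]
    - [-0.27,-0.072,0,0,0,0.19]

```text
time_s: 2.1
eef_pos: [0.4991, -0.1351, 0.2294]
tool_rot: [2.145, 2.292, -0.004]
ft_force: [-0.8, 0.2, 0.3]
opening: -0.004
grip_force: 0.0
```

```bash
python3 - <<'E'
from h import *
print(manip.read_state()['eef_pos'], manip.read_state()['qpos'].round(2))
print(row((.5,-.31,.25),np.radians(93.5))[0],row((.5,-.39,.2),np.radians(93.5))[0])
E
```

```text
[ 0.49911136 -0.13510261  0.22936052] [-0.19  0.34  0.5   1.81 -0.18  1.03  0.45]
[-0.1746, -0.0107, -0.02, 0.0001, 0.0034, 0.0052] [-0.2543, -0.016, 0.0302, 0.0001, 0.0034, 0.0052]
```

>>> step_arm:
  plan:
    - [-0.175,-0.01,-0.02,0,0,0]
    - [-0.175,-0.01,-0.02,0,0,0]
    - [-0.175,-0.01,-0.02,0,0,0]
    - [-0.175,-0.01,-0.02,0,0,0]
    - [-0.175,-0.01,-0.02,0,0,0]
    - [-0.175,-0.01,-0.02,0,0,0]
    - [-0.175,-0.01,-0.02,0,0,0]

```text
time_s: 2.68
eef_pos: [0.5033, -0.3029, 0.2484]
tool_rot: [-2.137, -2.301, 0.0]
ft_force: [0.6, 0.7, -0.4]
opening: -0.001
grip_force: 0.0
```

```bash
cat >> h.py <<'E'
def wrist(fn):
    s=manip.read_state(); T=np.eye(4);T[:3,:3]=R.from_rotvec(s['tool_rot']).as_matrix();T[:3,3]=s['eef_pos']
    i=cams.camera('wrist')[...,::-1].copy(); cv2.imwrite(fn,i); T=T@np.array(cams.camera_params('wrist')['T_tool_cam']); np.save(fn[:-4],T); return i,T
E
python3 - <<'E'
from h import *
wrist('pics/w1.png')
E
```

```text
(no output)
```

View pics/w1.png

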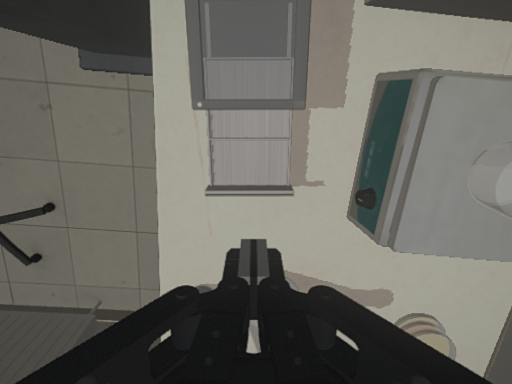

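The wrist view shows the empty tray's lip at (206..293, ~186-195), the reader front top edge at about (191,107)-(306,107), and the fingertips at (253,245).

```bash
python3 - <<'E'
from h import *
T=np.load('pics/w1.npy'); f=lambda uv,z:onz('wrist',uv,z,T)[:,:2].round(4)
l=f([(206,187),(293,187)],.048); lo=f([(206,191),(293,191)],.048); F=f([(191,108),(306,107)],.058)
for P in(l,lo,F): print(P.tolist(),P.mean(0),np.linalg.norm(P[1]-P[0]),np.arctan2(*(P[1]-P[0])[::-1]))
E
```

```text
[[0.4423, -0.3419], [0.5582, -0.3332]] [ 0.50025 -0.33755] 0.11622607280640605 0.07492419639474733
[[0.4424, -0.3475], [0.5589, -0.3388]] [ 0.50065 -0.34315] 0.11682439813669054 0.07453975211981281
[[0.4237, -0.2414], [0.5603, -0.2301]] [ 0.492   -0.23575] 0.1370665896562689 0.08253535495561018
```

```bash
python3 - <<'E'
from h import *
r,a,b=row((.504,-.392,.22),np.pi/2+.078);print(r); r,a,b=row((.504,-.392,.032),np.pi/2+.078,a,b);print(r)
E
```

```text
[-0.0901, -0.0064, 0.0283, -0.0007, -0.0015, -0.0023]
[0.0, 0.0, 0.188, 0.0, 0.0, 0.0]
```

>>> step_arm:
  plan:
    - [-0.042,-0.003,0,0,0,0]
    - [-0.083,-0.006,0.015,0,0,0]
    - [-0.09,-0.006,0.055,0,0,0]
    - [-0.09,-0.006,0.095,0,0,0]
    - [-0.09,-0.006,0.135,0,0,0]
    - [-0.09,-0.006,0.175,0,0,0]
    - [-0.09,-0.006,0.205,0,0,0]
    - [-0.09,-0.006,0.217,0,0,0]

```text
time_s: 3.4
eef_pos: [0.5033, -0.3889, 0.0275]
tool_rot: [-2.128, -2.301, -0.001]
ft_force: [-0.3, 0.3, -0.3]
opening: -0.003
grip_force: 0.0
```

```bash
python3 - <<'E'
from h import *
s=manip.read_state();print(s['eef_pos'],s['ft_force'])
print(row((.499,-.320,.032),np.pi/2+.078)[0])
E
```

```text
[ 0.50326904 -0.38885339  0.0274708 ] [-0.25729946  0.27396655 -0.33312164]
[0.069, 0.0011, -0.0042, -0.0045, -0.0054, -0.0001]
```

>>> step_arm:
  plan:
    - [0.012,0,-0.002,0,0,0]
    - [0.022,0,-0.003,0,0,0]
    - [0.03,0,-0.004,0,0,0]
    - [0.038,0,-0.004,0,0,0]
    - [0.046,0,-0.004,0,0,0]
    - [0.054,0,-0.004,0,0,0]
    - [0.061,0.001,-0.004,0,0,0]
    - [0.068,0.001,-0.004,0,0,0]

```text
time_s: 4.07
eef_pos: [0.5004, -0.3247, 0.0365]
tool_rot: [2.136, 2.303, 0.001]
ft_force: [0.2, -0.8, -0.1]
opening: 0.004
grip_force: 0.0
```

>>> step_arm:
  plan:
    - [0.003,0,0,0,0,0]
    - [0.006,0,0,0,0,0]
    - [0.009,0,0,0,0,0]

```text
time_s: 4.32
eef_pos: [0.4993, -0.3166, 0.036]
tool_rot: [2.137, 2.303, -0.0]
ft_force: [0.1, -0.0, 0.2]
opening: 0.001
grip_force: 0.0
```

```bash
python3 - <<'E'
from h import *
i,T=wrist('pics/w2.png')
t=cams.camera('top')[170:240,210:340,::-1]; t=cv2.resize(t,(512,276),interpolation=cv2.INTER_CUBIC)
cv2.imwrite('pics/v2.png',np.vstack([i[:300],t]))
E
```

```text
(no output)
```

View pics/v2.png

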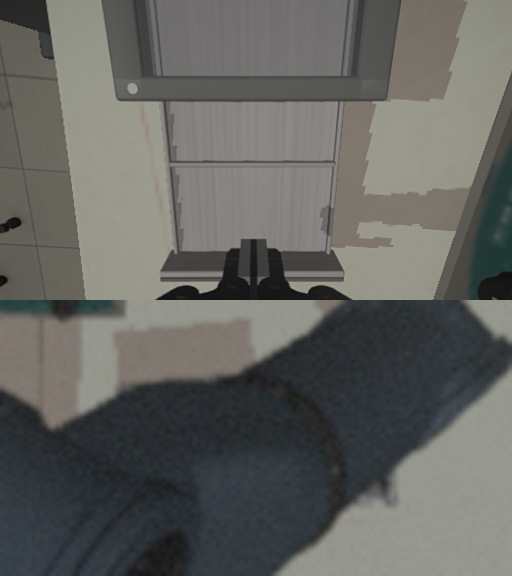

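The wrist view shows the lip across rows 252-278 (columns 160-344), with the fingertips at (254,240) overlapping it. The reader's front edge is at row 100. I'll check the lip's position.

```bash
python3 - <<'E'
from h import *
T=np.load('pics/w2.npy'); f=lambda uv,z:onz('wrist',uv,z,T).round(4).tolist()
print('in bottom row252 z.022/.048',f([(252,252)],.022),f([(252,252)],.048),'row276',f([(252,276)],.048),'row281',f([(252,281)],.048),f([(252,281)],.022))
print('front',f([(117,100),(388,100)],.058),'lip ends',f([(160,276),(344,276)],.048))
s=manip.read_state();print(s['eef_pos'],s['ft_force'],R.from_rotvec(s['tool_rot']).as_matrix().round(3))
Tc=np.linalg.inv(T)
c=Tc[:3,:3]@s['eef_pos']+Tc[:3,3]; k=K(cams.camera_params('wrist')); print('tcp px',k@(c/c[2]))
E
```

```text
in bottom row252 z.022/.048 [[0.4998, -0.3434, 0.022]] [[0.4988, -0.3287, 0.048]] row276 [[0.5001, -0.3462, 0.048]] row281 [[0.5004, -0.35, 0.048]] [[0.5017, -0.3681, 0.022]]
front [[0.4251, -0.2427, 0.058], [0.5597, -0.2325, 0.058]] lip ends [[0.4407, -0.3506, 0.048], [0.5596, -0.3416, 0.048]]
[ 0.49929618 -0.31631138  0.03594593] [-0.74944006  0.28206663  0.14357969] [[-0.075  0.997 -0.   ]
 [ 0.997  0.075  0.   ]
 [ 0.    -0.    -1.   ]]
tcp px [254.1382018  226.09699813   1.        ]
```

```bash
python3 - <<'E'
from h import *
i=cams.camera('scene')[...,::-1].copy(); cv2.imwrite('pics/s2.png',i)
s=manip.read_state(); p=proj('scene',s['eef_pos'])[0]; print('tcp px scene',p, s['eef_pos'])
x,y=215,180; c=i[y:y+75,x:x+100]; cv2.imwrite('pics/s2c.png',cv2.resize(c,(800,600),interpolation=cv2.INTER_CUBIC)); print((p-[x,y])*8)
Rt=R.from_rotvec(s['tool_rot'])
print('lip ends in/out',(proj('scene',[[.4407,-.3506,.048],[.5596,-.3416,.048]])-[x,y])*8)
pw=cams.camera_params('wrist');Tc=np.linalg.inv(pw['T_tool_cam']);k=K(pw)
for q in([.011,0,0],[.011,0,-.01],[.011,0,-.02],[.011,0,-.03],[.0,0,-.013],[0,.011,0]):
    c=Tc[:3,:3]@q+Tc[:3,3]; print(q,(k@(c/c[2]))[:2].round(1))
E
```

```text
tcp px scene [294.08751166 222.94056565] [ 0.49928692 -0.31664623  0.03595786]
[632.70009332 343.52452518]
lip ends in/out [[663.28239434 409.12885951]
 [763.52348944 260.10355987]]
[0.011, 0, 0] [254.1 211. ]
[0.011, 0, -0.01] [254.2 217. ]
[0.011, 0, -0.02] [254.2 223.8]
[0.011, 0, -0.03] [254.3 231.2]
[0.0, 0, -0.013] [254.1 235.4]
[0, 0.011, 0] [270.8 226.6]
```

View pics/s2c.png

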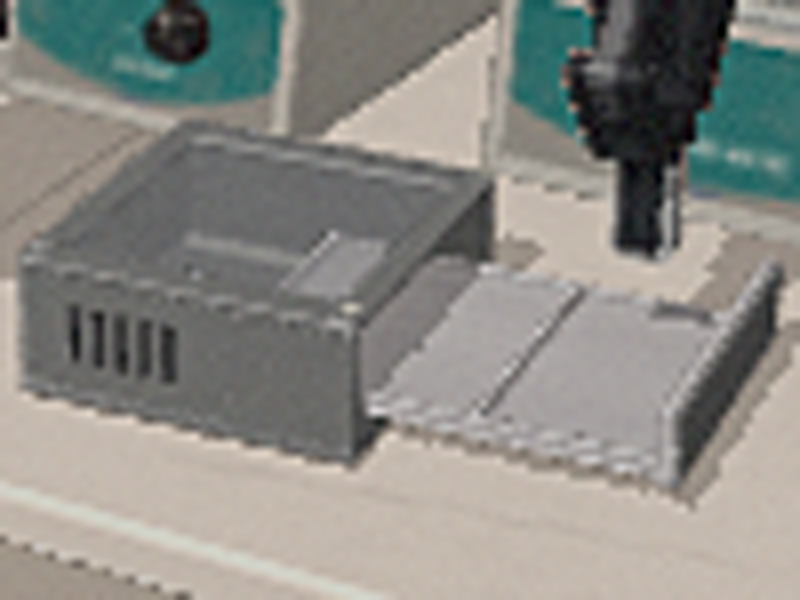

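The scene crop shows the fingertips at (640,255), while the reported TCP projects to (632,343). The real tips are therefore about 30 mm higher than reported, and they passed over the lip without touching it. The tray hasn't moved. I'll work out the tip offset from the two views.

```bash
python3 - <<'E'
from h import *
s=manip.read_state(); p0=s['eef_pos']
# tip bottom-centre: wrist px (254,240) , scene px
A=[];b=[]
o1,d1=ray('wrist',[(254,240)],np.load('pics/w2.npy')); o2,d2=ray('scene',[(215+640/8,180+252/8)])
M=np.c_[d1[0],-d2[0]]; t=np.linalg.lstsq(M,o2-o1,rcond=None)[0]
P1=o1+t[0]*d1[0];P2=o2+t[1]*d2[0]; print(P1,P2,(P1+P2)/2-p0)
print(row((.504,-.405,.1),np.pi/2+.078)[0])
E
```

```text
[ 0.49867723 -0.31053404  0.06684932] [ 0.50237349 -0.31613469  0.06988718] [0.00123844 0.00331186 0.03241038]
[-0.0885, -0.0019, -0.064, -0.0002, 0.0001, -0.0031]
```

>>> step_arm:
  plan:
    - [0,0,-0.03,0,0,0]
    - [-0.03,0,-0.04,0,0,0]
    - [-0.065,-0.001,-0.04,0,0,0]
    - [-0.088,-0.002,-0.03,0,0,0]
    - [-0.088,-0.002,0,0,0,0]
    - [-0.088,-0.002,0.02,0,0,0]
    - [-0.088,-0.002,0.03,0,0,0]
    - [-0.088,-0.002,0.03,0,0,0]

```text
time_s: 5.13
eef_pos: [0.5025, -0.4036, 0.0036]
tool_rot: [-2.134, -2.3, 0.001]
ft_force: [-0.7, 1.8, -0.0]
opening: -0.002
grip_force: 0.0
```

>>> step_arm:
  plan:
    - [0.01,0,0,0,0,0]
    - [0.02,0,0,0,0,0]
    - [0.028,0,0,0,0,0]
    - [0.036,0,0,0,0,0]
    - [0.044,0,0,0,0,0]
    - [0.051,0,0,0,0,0]
    - [0.058,0,0,0,0,0]

```text
time_s: 5.72
eef_pos: [0.5003, -0.3467, 0.0069]
tool_rot: [2.135, 2.302, -0.0]
ft_force: [1.2, -2.8, 1.4]
opening: -0.002
grip_force: 1.2
```

>>> step_arm:
  plan:
    - [0.006,0,0,0,0,0]
    - [0.012,0,0,0,0,0]
    - [0.018,0,0,0,0,0]
    - [0.023,0,0,0,0,0]
    - [0.028,0,0,0,0,0]
    - [0.031,0,0,0,0,0]

```text
time_s: 6.22
eef_pos: [0.4973, -0.315, 0.006]
tool_rot: [-2.136, -2.303, -0.0]
ft_force: [0.3, -2.2, 1.5]
opening: -0.002
grip_force: 1.1
```

>>> step_arm:
  plan:
    - [0.002,0,0,0,0,0]
    - [0.004,0,0,0,0,0]
    - [0.006,0,0,0,0,0]
    - [0.007,0,0,0,0,0]

```text
time_s: 6.55
eef_pos: [0.4968, -0.3086, 0.006]
tool_rot: [-2.137, -2.303, -0.0]
ft_force: [1.8, -1.5, -0.5]
opening: -0.0
grip_force: 1.0
```

>>> step_arm:
  plan:
    - [0.0015,0,0,0,0,0]
    - [0.003,0,0,0,0,0]
    - [0.004,0,0,0,0,0]

```text
time_s: 6.8
eef_pos: [0.4967, -0.3072, 0.0062]
tool_rot: [2.136, 2.299, -0.003]
ft_force: [2.5, -11.0, -4.4]
opening: 0.002
grip_force: 5.7
```

>>> step_arm:
  plan:
    - [0.001,0,0,0,0,0]
    - [0.002,0,0,0,0,0]
    - [0.003,0,0,0,0,0]

```text
time_s: 7.05
eef_pos: [0.4967, -0.3072, 0.0064]
tool_rot: [2.135, 2.295, -0.006]
ft_force: [3.2, -19.4, -10.3]
opening: 0.002
grip_force: 9.7
```

The tray stopped hard, with the force rising to 19 N at the expected position. I'll retreat and lift.

>>> step_arm:
  plan:
    - [-0.015,0,0,0,0,0]
    - [-0.04,0,0,0,0,0]
    - [-0.05,0,-0.03,0,0,0]
    - [-0.05,0,-0.07,0,0,0]
    - [-0.05,0,-0.11,0,0,0]
    - [-0.05,0,-0.15,0,0,0]
    - [-0.03,0,-0.19,0,0,0]
    - [0.01,0,-0.22,0,0,0]

```text
time_s: 7.72
eef_pos: [0.4952, -0.3037, 0.2224]
tool_rot: [2.14, 2.296, -0.002]
ft_force: [0.8, 0.3, 0.3]
opening: -0.001
grip_force: 0.0
```

```bash
python3 - <<'E'
from h import *
i,T=wrist('pics/w3.png')
a=None;b=None
for p in((.5,-.05,.23),(.5,.12,.23)): r,a,b=row(p,np.pi/2,a,b);print(r)
s=manip.read_state();print(s['eef_pos'],s['time_s'])
E
```

```text
[0.2447, 0.0211, -0.0039, 0.0059, -0.0016, 0.0772]
[0.17, 0.0, 0.0, 0.0, 0.0, 0.0]
[ 0.49782379 -0.29555216  0.22563579] 7.7667
```

View pics/w3.png

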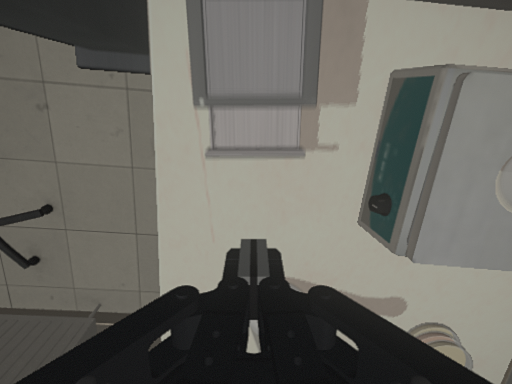

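The wrist view shows the empty tray home: its lip is at row ~152, close to the reader front at row 104. Next is the loaded reader.

>>> step_arm:
  plan:
    - [0.04,0.003,-0.005,0,0,0.02]
    - [0.3,0.025,-0.005,0.006,0,0.078]
    - [0.3,0.025,-0.005,0.006,0,0.078]
    - [0.3,0.025,-0.005,0.006,0,0.078]
    - [0.3,0.025,-0.005,0.006,0,0.078]
    - [0.3,0.025,-0.005,0.006,0,0.078]
    - [0.3,0.025,-0.005,0.006,0,0.078]
    - [0.3,0.025,-0.005,0.006,0,0.078]

```text
time_s: 8.43
eef_pos: [0.4974, 0.0082, 0.2232]
tool_rot: [-2.21, -2.221, 0.007]
ft_force: [0.2, 1.0, -0.7]
opening: 0.001
grip_force: 0.0
```

>>> step_arm:
  plan:
    - [0.04,0,0,0,0,0]
    - [0.08,0,0,0,0,0]
    - [0.12,0,0,0,0,0]
    - [0.14,0,0,0,0,0]
    - [0.14,0,0,0,0,0]

```text
time_s: 8.85
eef_pos: [0.4977, 0.1465, 0.223]
tool_rot: [-2.211, -2.222, 0.009]
ft_force: [0.2, -0.6, -0.8]
opening: 0.002
grip_force: 0.0
```

```bash
python3 - <<'E'
from h import *
i,T=wrist('pics/w4.png'); print(manip.read_state()['eef_pos'])
E
```

```text
[0.49790703 0.14307568 0.22321085]
```

View pics/w4.png

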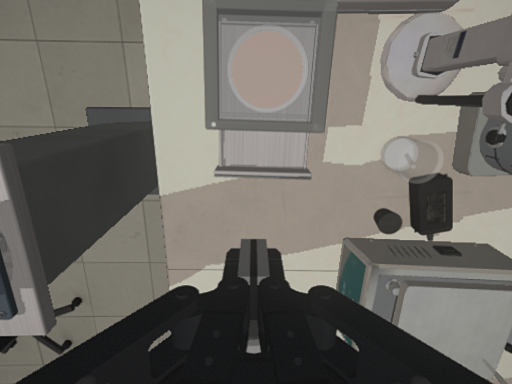

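The loaded reader's front edge runs (206,129)-(331,131) and its lip (216,168)-(311,173). The dish sits under the window at (267,68), and the balance corner is near (345,240).

```bash
python3 - <<'E'
from h import *
T=np.load('pics/w4.npy'); f=lambda uv,z:onz('wrist',uv,z,T)[:,:2].round(4)
for n,P in(('inbase',f([(216,167),(310,171)],.022)),('intop',f([(216,172),(311,176)],.048)),('front',f([(206,129),(331,131)],.058))): print(n,P.tolist(),P.mean(0),np.linalg.norm(P[1]-P[0]),np.arctan2(*(P[1]-P[0])[::-1]))
print('balance',f([(345,240),(336,330)],.05),'dish',f([(267,68)],.037))
E
```

```text
inbase [[0.4466, 0.139], [0.5699, 0.1346]] [0.50825 0.1368 ] 0.12337848272693254 -0.035670184190556425
intop [[0.4499, 0.1388], [0.5666, 0.1347]] [0.50825 0.13675] 0.11677200006850955 -0.03511837490189826
front [[0.4417, 0.1916], [0.5837, 0.1902]] [0.5127 0.1909] 0.14200690124074958 -0.009858835501938432
balance [[ 0.6164  0.049 ]
 [ 0.6178 -0.0966]] dish [[0.5104 0.2573]]
```

```bash
python3 - <<'E'
from h import *
r,a,b=row((.507,.160,.1),np.pi/2-.02);print(r);r,a,b=row((.507,.160,.005),np.pi/2-.02,a,b);print(r)
E
```

```text
[0.017, 0.0102, 0.1231, -0.0085, 0.0005, 0.0222]
[0.0, 0.0, 0.095, 0.0, 0.0, 0.0]
```

>>> step_arm:
  plan:
    - [0.017,0.01,0,-0.008,0,0.022]
    - [0.017,0.01,0.04,-0.008,0,0.022]
    - [0.017,0.01,0.08,-0.008,0,0.022]
    - [0.017,0.01,0.11,-0.008,0,0.022]
    - [0.017,0.01,0.12,-0.008,0,0.022]
    - [0.017,0.01,0.12,-0.008,0,0.022]

```text
time_s: 9.4
eef_pos: [0.5066, 0.1555, 0.102]
tool_rot: [-2.251, -2.191, 0.006]
ft_force: [-0.4, -0.3, 1.2]
opening: -0.003
grip_force: 0.0
```

```bash
python3 - <<'E'
from h import *
print(row((.507,.160,.005),np.pi/2-.02)[0])
i,T=wrist('pics/w5.png'); cv2.imwrite('pics/w5.png',i[:320])
E
```

```text
[0.0048, 0.0005, 0.097, -0.0028, 0.0029, -0.0068]
```

View pics/w5.png

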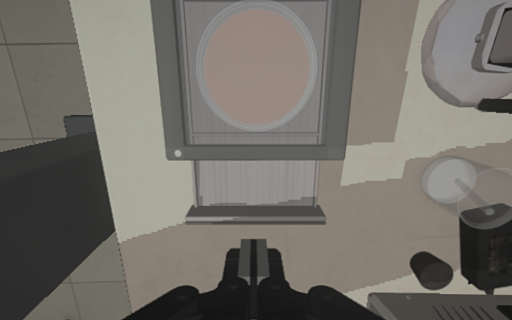

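The view is centred: lip at rows 206-222 (columns 186-325), front edge at row 159. I'll recheck the gap from this height.

```bash
python3 - <<'E'
from h import *
T=np.load('pics/w5.npy')
for uv,z in(((255,207),.022),((255,218),.048),((255,159),.058)): print(onz('wrist',[uv],z,T).round(4))
print(manip.read_state()['eef_pos'])
E
```

```text
[[0.5071 0.1383 0.022 ]]
[[0.507  0.1383 0.048 ]]
[[0.5082 0.1912 0.058 ]]
[0.50806637 0.15601338 0.10392993]
```

>>> step_arm:
  plan:
    - [0.006,0,0.02,0,0.003,0]
    - [0.006,0,0.05,0,0.003,0]
    - [0.006,0,0.075,0,0.003,0]
    - [0.006,0,0.092,0,0.003,0]
    - [0.006,0,0.098,0,0.003,0]
    - [0.006,0,0.098,0,0.003,0]

```text
time_s: 9.95
eef_pos: [0.5094, 0.1632, 0.0066]
tool_rot: [-2.249, -2.193, -0.006]
ft_force: [0.7, 1.0, 0.3]
opening: 0.0
grip_force: 0.0
```

>>> step_arm:
  plan:
    - [-0.006,0,0,0,0,0]
    - [-0.012,0,0,0,0,0]
    - [-0.018,0,0,0,0,0]
    - [-0.024,0,0,0,0,0]
    - [-0.03,0,0,0,0,0]

```text
time_s: 10.37
eef_pos: [0.5088, 0.1332, 0.0069]
tool_rot: [2.249, 2.193, 0.008]
ft_force: [0.9, 3.4, 2.2]
opening: 0.001
grip_force: 1.2
```

>>> step_arm:
  plan:
    - [-0.006,0,0,0,0,0]
    - [-0.013,0,0,0,0,0]
    - [-0.02,0,0,0,0,0]
    - [-0.027,0,0,0,0,0]
    - [-0.034,0,0,0,0,0]
    - [-0.041,0,0,0,0,0]
    - [-0.047,0,0,0,0,0]
    - [-0.052,0,0,0,0,0]

```text
time_s: 11.03
eef_pos: [0.5066, 0.0806, 0.0058]
tool_rot: [-2.249, -2.193, -0.005]
ft_force: [0.5, 2.1, 1.6]
opening: -0.002
grip_force: 1.2
```

>>> step_arm:
  plan:
    - [-0.006,0,0,0,0,0]
    - [-0.012,0,0,0,0,0]
    - [-0.018,0,0,0,0,0]
    - [-0.023,0,0,0,0,0]
    - [-0.028,0,0,0,0,0]
    - [-0.032,0,0,0,0,0]
    - [-0.034,0,0,0,0,0]

```text
time_s: 11.62
eef_pos: [0.5057, 0.0467, 0.0057]
tool_rot: [-2.249, -2.193, -0.005]
ft_force: [0.6, 1.4, 1.8]
opening: -0.001
grip_force: 1.0
```

>>> step_arm:
  plan:
    - [-0.002,0,0,0,0,0]
    - [-0.004,0,0,0,0,0]
    - [-0.006,0,0,0,0,0]

```text
time_s: 11.87
eef_pos: [0.5055, 0.0415, 0.0057]
tool_rot: [-2.248, -2.193, -0.005]
ft_force: [-0.2, 1.1, 1.7]
opening: -0.002
grip_force: 1.1
```

>>> step_arm:
  plan:
    - [-0.0015,0,0,0,0,0]
    - [-0.003,0,0,0,0,0]
    - [-0.004,0,0,0,0,0]

```text
time_s: 12.12
eef_pos: [0.5055, 0.041, 0.0057]
tool_rot: [-2.243, -2.195, -0.009]
ft_force: [0.7, 16.3, 2.8]
opening: 0.003
grip_force: 8.4
```

>>> step_arm:
  plan:
    - [-0.001,0,0,0,0,0]
    - [-0.002,0,0,0,0,0]
    - [-0.003,0,0,0,0,0]

```text
time_s: 12.37
eef_pos: [0.5054, 0.0408, 0.0057]
tool_rot: [-2.239, -2.196, -0.011]
ft_force: [0.9, 27.3, 1.9]
opening: 0.004
grip_force: 13.2
```

At the end stop (27 N at the expected position). I'll unload the fingertip toward the reader a little, then lift clear.

>>> step_arm:
  plan:
    - [0.008,0,0,0,0,0]
    - [0.016,0,0,0,0,0]
    - [0.016,0,0,0,0,0]
    - [0.016,0,-0.02,0,0,0]
    - [0.016,0,-0.06,0,0,0]
    - [0.016,0,-0.1,0,0,0]
    - [0.016,0,-0.14,0,0,0]
    - [0.016,0,-0.18,0,0,0]

```text
time_s: 13.03
eef_pos: [0.5047, 0.0487, 0.1874]
tool_rot: [-2.251, -2.192, -0.003]
ft_force: [0.9, 1.4, -0.4]
opening: 0.003
grip_force: 0.0
```

>>> step_arm:
  plan:
    - [0,0,-0.03,0,0,0]
    - [-0.02,0,-0.05,0,0,0]
    - [-0.04,0,-0.05,0,0,0]
    - [-0.04,0,-0.05,0,0,0]

```text
time_s: 13.37
eef_pos: [0.5045, 0.005, 0.2372]
tool_rot: [2.253, 2.186, 0.007]
ft_force: [-0.4, -0.5, 0.2]
opening: -0.004
grip_force: 0.0
```

```bash
python3 - <<'E'
from h import *
i,T=wrist('pics/w6.png'); s=manip.read_state(); print(s['eef_pos'],s['ft_force'],s['time_s'])
j=cams.camera('scene')[130:280,90:440,::-1]
cv2.imwrite('pics/v6.png',np.vstack([i[:330],cv2.resize(j,(512,219))]))
E
```

```text
[0.5041069  0.00706952 0.23620203] [ 0.10873223  0.03637628 -0.64328959] 13.4167
```

View pics/v6.png

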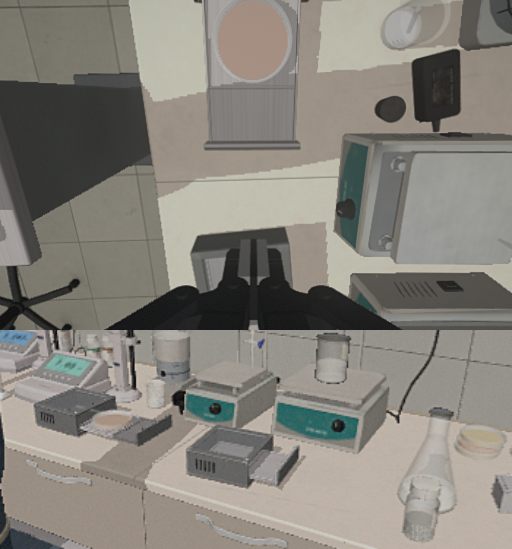

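The loaded tray is fully out: the dish is seated at (253,40) and the lip is at row 145. The scene view shows the empty tray home and the stopper, vial and flask still in place. I'm handing the job in.

```bash
python3 -c "
from workcell import workorder; print(workorder.job_done())"
```

```text
the job is handed in; nothing more can be done
None
```

I pushed the empty tray fully home first, then drew the loaded tray out to its end stop with the dish still in its seat, and handed the job in at about 13.5 s; a first pushing pass cleared the empty tray's lip without touching it, and the bystanders look unmoved in the last view.

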